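Show the stained culture flask to the colony camera

ROBOT

A 6-joint arm with a two-finger parallel gripper is mounted at the origin on the work surface. World frame = base frame: x ahead of the robot, y to its left, z up, the work surface at z = 0. Lengths are in mm, angles in rad, forces in N, time in s.
With the tool pointing down it reaches from about 425 to 950 mm from the base axis. Payload 3.5 kg.
Tool frame: the origin (TCP) lies between the finger pads; the fingertips stand 17 mm ahead of it and the grasp point (between the pads) lies 2 mm behind it (bot.nose_length is the distance from the TCP to the fingertips, in mm); z points along the fingers, y is the line along which they close (so a half turn about z gives the same grasp; the last joint's range is limited). The gripper opens to 85 mm and grips with 20 to 120 N. Pads are 22 mm wide; open, the fingers measure 114 mm over their backs; the gripper's body (76 mm by 85 mm) begins 54 mm behind the grasp point. The pads swing forward as they close: fully open they stand 13 mm farther back than shut.
Start: joints at [1.196, 0.286, 1.577, -0, 1.279, -0.15], TCP at [150.429, 658.01, 248.325] pointing down, gripper open.
Joint ranges: [-2.77, 2.77], [-0.9, 2.22], [0.21, 2.48], [-1.53, 4.67], [0.24, 2.81], [-2.84, 2.84]. Speed limits (rad/s): [2.79, 2.79, 3.14, 3.14, 3.14, 3.14].

INTERFACE

Orientations are given as a rotation vector (axis times angle).
In Python, from station import bot gives the robot as it stands.
- The arm moves only by the tool jog_arm, called as name(argument=value, ...) on one line, values as JSON. Schema: {"type":"object","properties":{"ticks":{"type":"array","items":{"type":"array","items":{"type":"array","items":{"type":"number"},"minItems":7,"maxItems":7},"minItems":1,"maxItems":8},"minItems":1,"maxItems":1},"grip_n":{"type":"number"},"only":{"type":"string"},"quiet":{"type":"boolean"},"lines":{"type":"string"}},"required":["ticks"],"additionalProperties":false}. ticks is a list that holds a single list of rows (three levels of brackets), with 1 to 8 rows, each of 7 numbers: dx, dy, dz in parts of the range, where 1.0 means 50 cm, then a rotation vector rx, ry, rz in a scale on which 1.0 is 4 rad, then the finger opening in mm; each row is the pose to reach, as a shift and turn from the pose commanded when the call began, along the tool's axes at that moment; what a row does not reach only later rows make up. A row lasts 1/12 s, in which the tool goes at most 41.7 mm and 0.125 rad, less where a joint would pass 70% of its speed; a pose out of reach is approached as far as the arm can. The fingers move at their own pace and stop on an object; grip_n is the grip in N (left out, the last holds). Time passes only in rows, so rows that do not move let the fingers close. The tool returns the time, the measured TCP pose, the force, the opening and the grip force at its end. only (a regular expression) keeps the lines of the reply that match it, lines (a string "A,B") keeps lines A to B, and quiet returns only ok. Input that does not fit is refused with a message, and nothing moves.
- bot.read_state(): the state, without advancing time (a new reading comes with each control period).
- bot.grab_frame(name): name is "scene" or "side" or "wrist"; returns a dict with "image" (420x560x3 uint8, red, green, blue), "range_z" (420x560 float32, mm along the optical axis (not along the pixel's ray), 0 where there is no reading), "camera_matrix" (3x3 intrinsics, pixels), "xyz" and "attitude" of the camera in the world; the wrist camera has in their place "mount" (4x4, takes a point from camera to tool coordinates, whose origin is the TCP and whose axes are the flange's). Camera axes: x right, y down, z forward; pixel columns grow to the right and rows downward; lengths in mm; the calibration is good to about 2 mm. A picture is of the moment at which its call begins: read the wrist's pose just before it.
- bot.close_job(): hands the job in; it is judged then, once.
The state is a dict: "time": time; "qpos": joint angles; "joint_velocities": joint speeds; "effort": joint torques, N m; "ee_pos": TCP position; "tcp_rot": TCP orientation; "force": force on the tool from outside, world axes, zero at the start; "ft_torque": the same for the moment, N m; "opening": finger opening in mm; "grip_force": force on a finger pad.
Only numpy, scipy, OpenCV 4.12 (cv2) and the standard library are available. Lean on these libraries where they do the work, as an engineer would, in place of code of your own. Each camera call takes 0.05 s, during which the arm holds its last target. There are 200 camera calls.

TASK

Turn the dial of the focus control back to its zero stop, so that the camera is focused over the cross mark. Then take the stained culture flask (blue cap, violet colonies) out of the rack by its cap and hold it upright in front of the camera, with the middle of its colony wall straight above the centre of the cross mark, at the height of the lens axis, and the colony wall turned squarely to the lens. The program finishes while holding it there by the cap, still in the air; leave the other things on the bench where they are and do not knock the camera or its light panel.

Things in the scene. Friction and masses are not known exactly. Their poses are not given: they have to be found in the camera images.
- station: Imaging station, fixed, place and yaw vary: black base plate 150 x 520 x 12 mm. Origin on the table under the white cross and ring (52 mm across) on the plate; +y axis towards the camera, z up. Lens axis level along y, 200 mm above the table; lens front at y = +150 mm, camera 72 mm wide, top 238 mm high. Lit square panel 125 x 125 x 16 mm on the lens axis at y = -140 mm, top 263 mm high.
- focus (a point): Point in the air on the lens axis, 200 mm above the table and 150 mm in front of the lens, straight above the cross; axes as the station's: the lens lies along its +y. The middle of the flask's colony wall belongs here.
- lens_front (a point): Centre of the lens's front, 200 mm above the table, facing -y of the station.
- focus_dial (a joint): Focus dial on the pale grey desk box, rad: 0 = zero stop (hard; white pointer line at the red mark, steel lug against steel pin); grows CLOCKWISE seen from above, so turn it anticlockwise to get home. Range 0 to 2.6; starts at 0.6 to 2.2 and may need two grips. Friction 0.04 N m, no spring: it stays where left.
- dial_grip (a point): Middle of the dial's black grip bar, on its upright axis, 68 mm above the table; turns with the dial. Bar 46 mm long along this point's x (pointer end +x), 12 mm thick along y, top 9 mm above this point; the dial's disc (60 mm across) is 20 mm below this point. Grip the bar across its 12 mm.
- focus_control: Pale grey desk box of the focus control, 125 x 105 mm, 42 mm high, fixed (place and yaw vary). Origin: centre of its underside. The dial's axis is 5 mm to +x of its centre; the red zero mark lies on the +x side of the dial.
- flask_rack: White rack, fixed, place and yaw vary, 64 x 214 mm, 31 mm high, three pockets in a row along its y axis at -70, 0, +70 mm; pocket floor 6 mm above the table. Origin: centre of its underside. Flasks stand upright in it with 2 mm play and are drawn straight up; colony walls face -x of the rack (about towards the robot).
- stained_flask: The flask to show: clear, rigid, dry, 25 mm thick (x), 43 mm wide (y), body 64 mm high, round blue screw cap 26 mm across from 72 to 94 mm height; 38 to 65 g, cap tight. Origin: centre of its underside, z up to the cap. Its -x wall carries the violet colonies, its +x wall a small frosted patch. In any of the three pockets.
- stained_flask_growth (a point): Middle of the colony wall: on the outside of the -x wall, 34 mm above the flask's underside; axes as the flask's, so its -x points out of the colony wall.
- stained_flask_back (a point): The same point on the other, +x wall.
- red_flask: Bystander: same flask, red cap, no colonies, in another pocket of the rack.
- white_flask: Bystander: same flask, white cap, no colonies, in another pocket of the rack.
- petri: Bystander: closed clear Petri dish, 93 mm across, 15 mm high, on the black mat. Origin: centre of its underside.
- forceps: Bystander: steel forceps, 122 mm long, 6 mm high, on the black mat.
- bottle: Bystander: clear wide bottle with a white cap, 72 mm across, 120 mm high, beyond the rack.
- jar: Bystander: clear jar with a blue cap, 56 mm across, 85 mm high, at the back of the bench.
- tip_box: Bystander: blue pipette-tip box, 87 x 124 mm, 73 mm high, at the right of the bench.
- stained_flask_cap: The blue screw cap of the stained flask, tight on it: 26 mm across, 22 mm high, ribbed. Origin: centre of its underside, 72 mm above the flask's underside.

How it is judged:
By the outcome, as a careful person would: the job done as asked, in the order asked, and still so for the second after the job is handed in, while the arm keeps its last pose, push and grip.
It also fails if it takes over 72 s, if anything falls off the work surface, if the arm or the gripper's body presses on something with over 40 N, if the wrist force passes 120 N, or if a joint passes its speed limit or range.

## Working session

There is one attempt and no reset: what is moved stays moved. The work goes in short steps, Python scripts to look and compute and a tool call to move; the robot and the scene stay as the last step left them, time stands still between calls to the robot, and variables do not carry over. Pictures are saved under pics/ and viewed, at most 14 in all, crops included, and the job is handed in when it is done.

```bash
ls; mkdir -p pics; cat > h.py <<'E'
import numpy as np, cv2
from scipy.spatial.transform import Rotation as R
from station import bot
def cam(n):
    s=bot.read_state(); f=bot.grab_frame(n); K=np.array(f["camera_matrix"])
    if n=="wrist":
        T=np.eye(4);T[:3,:3]=R.from_rotvec(s["tcp_rot"]).as_matrix();T[:3,3]=s["ee_pos"]
        T=T@np.array(f["mount"])
    else:
        T=np.eye(4);a=np.array(f["attitude"]);T[:3,:3]=R.from_rotvec(a).as_matrix() if a.shape==(3,) else a;T[:3,3]=f["xyz"]
    d=f["range_z"];v,u=np.mgrid[:d.shape[0],:d.shape[1]]
    ray=np.stack([(u-K[0,2])/K[0,0],(v-K[1,2])/K[1,1],np.ones_like(d)],-1)
    P=(ray*d[...,None])@T[:3,:3].T+T[:3,3]
    return f["image"],P,d,K,T
def onz(K,T,u,v,z):
    r=T[:3,:3]@np.array([(u-K[0,2])/K[0,0],(v-K[1,2])/K[1,1],1]);return T[:3,3]+r*(z-T[2,3])/r[2]
def save(n,im,s=1.4): cv2.imwrite("pics/"+n,cv2.resize(im,None,fx=s,fy=s)[:,:,::-1])
E
python3 - <<'E'
from h import *
print(bot.read_state())
for n in("scene","side"):
    im,P,d,K,T=cam(n);save(n+"1.png",im);np.savez(n,im=im,P=P,d=d,K=K,T=T);print(n,K.tolist(),T.round(3).tolist(),np.mean(d>0))
E
```

```text
pics
{'time': 0.0, 'qpos': array([ 1.19597319e+00,  2.87167088e-01,  1.57817803e+00,  1.81176401e-05,
        1.27858132e+00, -1.50029927e-01]), 'joint_velocities': array([ 0.00012613,  0.00095899, -0.00088918,  0.00024184,  0.00023801,
       -0.00024838]), 'effort': array([ 7.72631065e-04, -4.05967641e+01, -2.92635351e+01, -1.07220967e-04,
        5.74047255e-03, -8.53538637e-06]), 'ee_pos': array([150.22064172, 657.44328479, 246.94561362]), 'tcp_rot': array([-0.35229952, -3.12114851,  0.00353263]), 'force': array([-0.32189977,  0.28894136, -0.11172748]), 'ft_torque': array([ 0.0528027 , -0.01008508,  0.0087667 ]), 'grip_force': 0.0, 'opening': 85.72481115778011}
scene [[516.5074045594929, 0.0, 279.84556047150835], [0.0, 516.5074045594929, 208.78693391197376], [0.0, 0.0, 1.0]] [[0.874, 0.381, -0.303, 1005.472], [0.486, -0.684, 0.543, -701.945], [-0.0, -0.622, -0.783, 1192.617], [0.0, 0.0, 0.0, 1.0]] 0.9959353741496598
side [[390.9371029075606, 0.0, 277.56025433513696], [0.0, 390.9371029075606, 207.4546433806441], [0.0, 0.0, 1.0]] [[0.977, -0.156, 0.145, 440.305], [-0.213, -0.694, 0.688, -683.649], [-0.006, -0.703, -0.711, 866.67], [0.0, 0.0, 0.0, 1.0]] 0.995875850340136
```

View pics/scene1.png

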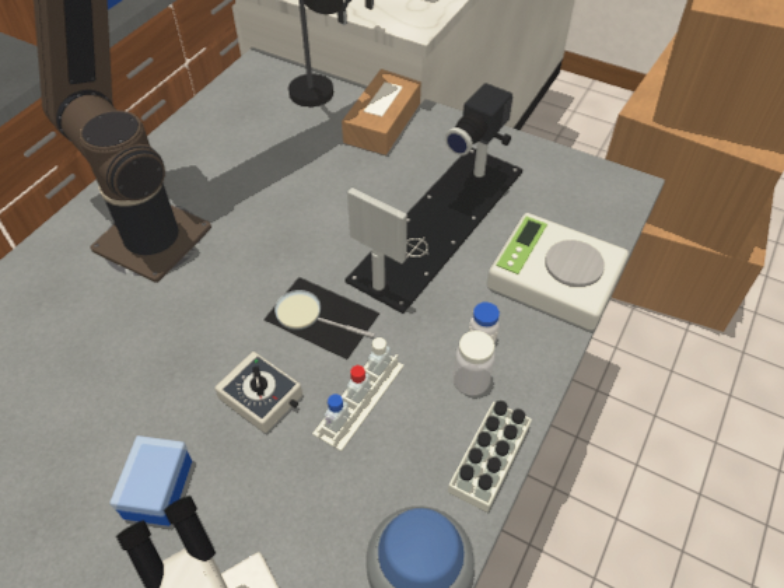

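View pics/side1.png

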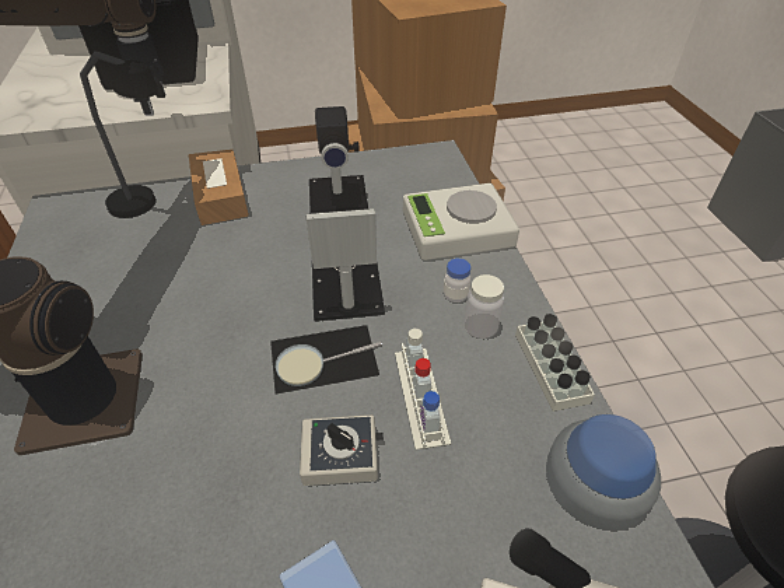

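The scene view shows the dial near (258,385), the blue cap at (335,403), red at (357,373), white at (379,346), and the cross at (416,247). In the side view the dial is at (341,440) and the blue cap at (431,400). Next I'll measure these from the depth data.

```bash
cat > m.py <<'E'
from h import *
for n in("scene","side"):
    D=np.load(n+".npz");im,P,K,T=D["im"].astype(int),D["P"],D["K"],D["T"]
    X,Y,Z=P[...,0],P[...,1],P[...,2];r,g,b=im[...,0],im[...,1],im[...,2]
    def at(u,v):return P[int(v/1.4),int(u/1.4)].round(0)
    q=dict(scene=[(258,395),(335,403),(357,373),(379,346),(416,247)],side=[(341,440),(431,400),(423,367),(415,336),(345,226)])[n]
    print(n,[at(*x).tolist() for x in q])
    def rect(m,l):
        m=cv2.morphologyEx(m.astype(np.uint8),cv2.MORPH_OPEN,np.ones((2,2)))
        c,lab,st,_=cv2.connectedComponentsWithStats(m);i=1+np.argmax(st[1:,4]);p=P[lab==i]
        print(l,len(p),cv2.minAreaRect(p[:,:2].astype(np.float32)),p[:,2].mean().round(1),p[:,:2].mean(0).round(1))
    d=at(*q[0])
    near=lambda c,s:np.hypot(X-c[0],Y-c[1])<s
    rect(near(d,90)&(abs(Z-42)<6),"box")
    c=at(*q[1])
    rect(near(c,30)&(b>r+50)&(abs(Z-100)<5),"bluecap")
    c=at(*q[2]);rect(near(c,30)&(r>b+60)&(abs(Z-100)<5),"redcap")
    rect(near(c,140)&(abs(Z-31)<5),"rack")
    s=np.load("scene.npz")["P"][int(247/1.4),int(416/1.4)]
    rect(near(s,300)&(abs(Z-12)<6)&(r+g+b<200),"plate")
    rect(near(s,190)&(Z>145)&(Z<270)&(near(s,500)),"panel/cam")
    x0,y0,x1,y1=dict(scene=(145,240,230,315),side=(205,290,290,355))[n]
    c=D["im"][y0:y1,x0:x1];cv2.imwrite(f"pics/crop_{n}.png",cv2.resize(c,(510,400),interpolation=2)[:,:,::-1])
a=cv2.imread("pics/crop_scene.png");b=cv2.imread("pics/crop_side.png");cv2.imwrite("pics/crops.png",cv2.resize(np.vstack([a,b]),(600,600*800//510*510//600))[:600] if 0 else cv2.resize(np.hstack([a,b]),(800,314)))
E
python3 m.py
```

```text
scene [[465.0, -234.0, 46.0], [614.0, -202.0, 100.0], [619.0, -134.0, 103.0], [621.0, -64.0, 98.0], [532.0, 256.0, 10.0]]
box 1261 ((723.4765014648438, -412.10162353515625), (140.94781494140625, 796.402587890625), 54.250003814697266) 45.7 [ 458.9 -224.6]
bluecap 85 ((611.4794311523438, -184.38055419921875), (21.46779441833496, 57.33500289916992), 8.459562301635742) 97.4 [ 615.1 -200.5]
redcap 68 ((803.8272705078125, -414.631103515625), (22.580078125, 701.6629638671875), 33.2189826965332) 115.2 [ 624.6 -140.1]
rack 108 ((792.7828369140625, -370.6315002441406), (60.57753372192383, 785.0811767578125), 28.28644371032715) 37.8 [632.6 -75. ]
plate 3484 ((700.9683227539062, -92.03009033203125), (234.77761840820312, 1343.0400390625), 16.615201950073242) 17.8 [561.7 326.5]
panel/cam 1448 ((688.5467529296875, -210.73974609375), (110.48290252685547, 1163.912353515625), 27.40757179260254) 212.2 [526.4 105.5]
side [[455.0, -225.0, 67.0], [610.0, -203.0, 100.0], [615.0, -136.0, 99.0], [618.0, -68.0, 102.0], [525.0, 105.0, 239.0]]
box 1740 ((423.6346740722656, -411.5340576171875), (533.2509155273438, 124.14447021484375), 81.46282958984375) 45.8 [ 450.8 -226.9]
bluecap 84 ((626.687744140625, -170.7237548828125), (88.7046890258789, 21.819753646850586), 67.12482452392578) 94.5 [ 615.5 -199.4]
redcap 80 ((637.2974853515625, -102.04449462890625), (93.26863861083984, 22.13467788696289), 55.73175048828125) 95.9 [ 618.2 -131.3]
rack 84 ((524.6763916015625, -436.08074951171875), (521.6248779296875, 39.271453857421875), 66.87547302246094) 35.4 [ 612.  -229.8]
plate 1358 ((491.9125671386719, -220.03048706054688), (932.8311767578125, 149.7885284423828), 84.61735534667969) 16.7 [525.7 152.2]
panel/cam 1806 ((482.59539794921875, -108.158447265625), (1147.3753662109375, 124.26818084716797), 79.61576080322266) 205.3 [522.3 108.4]
```

View pics/crops.png

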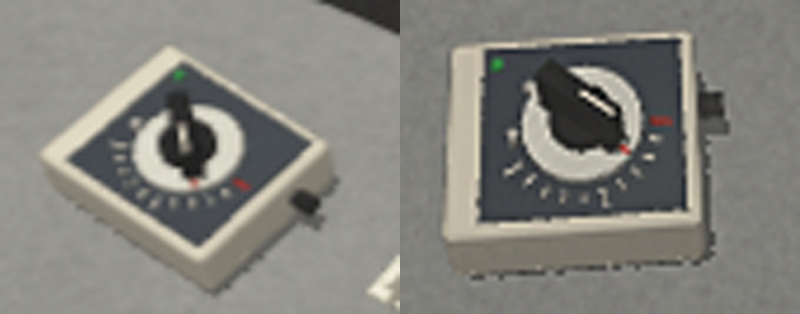

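The crops show the red zero mark on the right side of the dial (scene crop (240,185), side crop (662,122)). The pointer end, with a red tip, is about 45–60° clockwise of it. I'll fix the fits (the even kernel shifted the pixels) and fuse the two views.

```bash
cat > m2.py <<'E'
from h import *
S=np.load("scene.npz")["P"][int(247/1.4),int(416/1.4)]
for n in("scene","side"):
    D=np.load(n+".npz");im,P,K,T=D["im"].astype(int),cv2.medianBlur(D["P"].astype(np.float32),3),D["K"],D["T"]
    X,Y,Z=P[...,0],P[...,1],P[...,2];r,g,b=im[...,0],im[...,1],im[...,2]
    near=lambda c,s:np.hypot(X-c[0],Y-c[1])<s
    def rect(m,l):
        c,lab,st,_=cv2.connectedComponentsWithStats(m.astype(np.uint8));i=1+np.argmax(st[1:,4]);p=P[lab==i]
        k,s,a=cv2.minAreaRect(p[:,:2].astype(np.float32));print(n,l,len(p),np.round(k,1),np.round(s,1),round(a,1),p[:,2].mean().round(1),p[:,:2].mean(0).round(1))
    rect(near((458,-226),90)&(Z>37)&(Z<50),"box")
    rect(near((615,-201),30)&(b>r+50)&(Z>70),"blue")
    rect(near((618,-135),30)&(r>b+60)&(Z>70),"red")
    rect(near((618,-135),150)&(Z>20)&(Z<36)&(r>120),"rack")
    rect(near(S,320)&(Z>6)&(Z<20)&(r+g+b<200),"plate")
    rect(near((525,110),110)&(Z>160)&(Z<275),"panel")
    rect(near((535,440),140)&(Z>160)&(Z<275)&(r+g+b<250),"cam")
    t=(Z>150)&(X>-100)&(X<900)&(Y>-500)&(Y<900)
    h={}
    for x,y,z in P[t]: k=(int(x//100),int(y//100));h[k]=max(h.get(k,0),int(z))
    print(sorted(h.items()))
E
python3 m2.py
```

```text
scene box 1481 [ 448.2 -215.7] [104.6 126.8] 82.3 43.9 [ 452.7 -220.1]
scene blue 115 [ 611.2 -200. ] [24.2 25.3] 65.6 97.0 [ 613.6 -201.3]
scene red 112 [ 615.9 -130.2] [22.9 24.5] 47.6 96.6 [ 617.8 -132. ]
scene rack 449 [ 614.9 -128.7] [210.4  38.7] 86.5 30.1 [ 621.9 -143.5]
scene plate 4196 [540.3 331.9] [483.6 149.4] 84.4 13.2 [550.3 327.1]
scene panel 1311 [519.2 111.8] [ 18.3 124.8] 84.5 220.4 [522.6 105.9]
scene cam 1088 [555.9 494. ] [151.4  69.6] 83.2 223.5 [567.  495.9]
[((-1, -1), 310), ((-1, 0), 310), ((-1, 6), 187), ((-1, 7), 193), ((0, -1), 310), ((0, 0), 310), ((0, 6), 272), ((0, 7), 190), ((0, 8), 187), ((1, 4), 369), ((1, 5), 369), ((1, 6), 304), ((1, 7), 264), ((1, 8), 188), ((2, 7), 188), ((2, 8), 189), ((3, 7), 189), ((3, 8), 189), ((4, 1), 264), ((5, 0), 260), ((5, 1), 265), ((5, 3), 227), ((5, 4), 240), ((5, 5), 241), ((6, 5), 162)]
side box 1954 [ 450.1 -215.3] [104.9 124.3] 81.3 42.9 [ 449.3 -221.4]
side blue 90 [ 612.7 -197.7] [24.8 23.7] 78.7 99.2 [ 612.7 -199.8]
side red 121 [ 617.2 -130. ] [23.8 23.7] 0.0 95.2 [ 615.6 -133.1]
side rack 265 [ 616.1 -128. ] [212.5  36. ] 87.2 29.5 [ 605.8 -155.9]
side plate 1390 [525.1 168.9] [154.8 149.5] 84.6 11.8 [523.5 161.3]
side panel 1611 [520.8 112. ] [ 17.6 123. ] 85.2 218.1 [519.6 106. ]
side cam 613 [559.1 493.4] [166.9  75.4] 89.6 228.0 [555.  491.6]
[((-1, -1), 271), ((-1, 0), 309), ((-1, 7), 188), ((-1, 8), 359), ((0, -1), 309), ((0, 0), 309), ((0, 2), 597), ((0, 3), 593), ((0, 4), 525), ((0, 5), 472), ((0, 6), 317), ((0, 7), 188), ((0, 8), 363), ((1, 3), 565), ((1, 4), 559), ((1, 5), 526), ((1, 6), 492), ((1, 7), 334), ((1, 8), 404), ((2, 6), 484), ((2, 7), 187), ((2, 8), 401), ((3, 7), 186), ((3, 8), 186), ((4, 1), 263), ((5, 0), 261), ((5, 1), 263), ((5, 3), 222), ((5, 4), 239), ((5, 5), 239), ((6, 5), 160)]
```

First call. Helper to print delta.

Two views agree on each:
- **Station:** yaw about -5.4°, origin about (533,252)
- **Box:** centre (449,-215), yaw about -8°
- **Blue cap:** (612,-199)

I'll move at a safe height (z≈340) to above the dial.

```bash
cat >> h.py <<'E'
def go(x,y,z,yaw):
    "delta in tool axes to a tool-down pose with tool y at world yaw (deg, mod 180)"
    s=bot.read_state();A=R.from_rotvec(s["tcp_rot"]).as_matrix()
    best=None
    for k in(0,180):
        t=np.radians(yaw+k);Y=np.array([np.cos(t),np.sin(t),0]);Zt=np.array([0,0,-1.]);B=np.stack([np.cross(Y,Zt),Y,Zt],1)
        w=R.from_matrix(A.T@B).as_rotvec()
        if best is None or np.linalg.norm(w)<np.linalg.norm(best): best=w
    yw=np.degrees(np.arctan2(A[1,1],A[0,1]))
    print("d",(A.T@(np.array([x,y,z])-s["ee_pos"])).round(1),"w",best.round(3),"| at",s["ee_pos"].round(1),"yaw",yw.round(2),"q",s["qpos"].round(2),"F",s["force"].round(1),"op",round(s["opening"],1),"g",round(s["grip_force"],1),"t",round(s["time"],1))
E
python3 -c "
from h import *
go(400,350,340,50);go(454,-50,340,32);go(454,-216,250,32)"
```

```text
d [-312.  -244.3  -92.5] w [-0.002  0.     0.473] | at [150.2 657.5 247. ] yaw 77.12 q [ 1.2   0.29  1.58  0.    1.28 -0.15] F [-0.4  0.4 -0.2] op 85.3 g 0.0 t 0.1
d [-453.8 -622.2  -91.8] w [-0.002  0.001  0.788] | at [150.2 657.5 247. ] yaw 77.12 q [ 1.2   0.29  1.58  0.    1.28 -0.15] F [-0.4  0.4 -0.2] op 85.3 g 0.0 t 0.1
d [-490.8 -783.8   -1.5] w [-0.002  0.001  0.788] | at [150.2 657.5 247. ] yaw 77.12 q [ 1.2   0.29  1.58  0.    1.28 -0.15] F [-0.4  0.4 -0.2] op 85.3 g 0.0 t 0.1
```

The rows are not in the units I measure in: shifts go in shares of 50 cm and turns go in shares of 4 rad. I convert before sending: -280 mm / 500 = -0.56, -100 mm / 500 = -0.2, 0.47 rad / 4 = 0.1175.

jog_arm(ticks=[[[0, 0, -0.08, 0, 0, 0, 85], [-0.12, -0.04, -0.16, 0, 0, 0.025, 85], [-0.2, -0.09, -0.184, 0, 0, 0.05, 85], [-0.3, -0.17, -0.184, 0, 0, 0.075, 85], [-0.38, -0.24, -0.184, 0, 0, 0.1, 85], [-0.46, -0.3, -0.184, 0, 0, 0.1175, 85], [-0.52, -0.35, -0.184, 0, 0, 0.1175, 85], [-0.56, -0.42, -0.184, 0, 0, 0.1175, 85]]])

```text
time: 0.77
ee_pos: [340.2, 450.9, 338.5]
tcp_rot: [1.07, 2.954, -0.0]
force: [0.6, -0.0, -0.4]
opening: 84.6
grip_force: 0.0
```

```bash
python3 -c "
from h import *
go(454,-50,340,32)"
```

```text
d [-408.1 -311.9   -1.3] w [-0.     0.     0.317] | at [340.2 450.9 338.5] yaw 50.19 q [ 0.74 -0.01  1.75 -0.    1.41 -0.13] F [ 0.6 -0.  -0.4] op 84.6 g 0.0 t 0.8
```

To row units: -155 mm / 500 = -0.31, -126 mm / 500 = -0.252.

jog_arm(ticks=[[[-0.06, -0.05, 0, 0, 0, 0, 85], [-0.124, -0.096, 0, 0, 0, 0, 85], [-0.188, -0.144, 0, 0, 0, 0, 85], [-0.252, -0.194, 0, 0, 0, 0, 85], [-0.31, -0.238, 0, 0, 0, 0, 85], [-0.31, -0.238, 0, 0, 0, 0, 85]]])

```text
time: 1.27
ee_pos: [382.9, 257.2, 338.5]
tcp_rot: [1.078, 2.949, -0.004]
force: [-0.1, 0.2, -0.4]
opening: 85.1
grip_force: 0.0
```

```bash
python3 - <<'E'
from h import *
im,P,d,K,T=cam("wrist");save("w1.png",im);np.savez("w1",im=im,P=P,d=d,K=K,T=T);print(T.round(2))
go(454,-50,340,32)
E
```

```text
[[ 6.4000e-01  7.3000e-01  2.3000e-01  3.2394e+02]
 [ 7.6000e-01 -6.1000e-01 -2.0000e-01  3.0805e+02]
 [-0.0000e+00  3.1000e-01 -9.5000e-01  4.6389e+02]
 [ 0.0000e+00  0.0000e+00  0.0000e+00  1.0000e+00]]
d [-254.  -190.5   -1.3] w [-0.     0.     0.312] | at [382.5 259.4 338.6] yaw 49.88 q [ 0.38 -0.26  1.97 -0.    1.44 -0.49] F [ 0.4  1.  -0. ] op 85.1 g 0.0 t 1.3
```

View pics/w1.png

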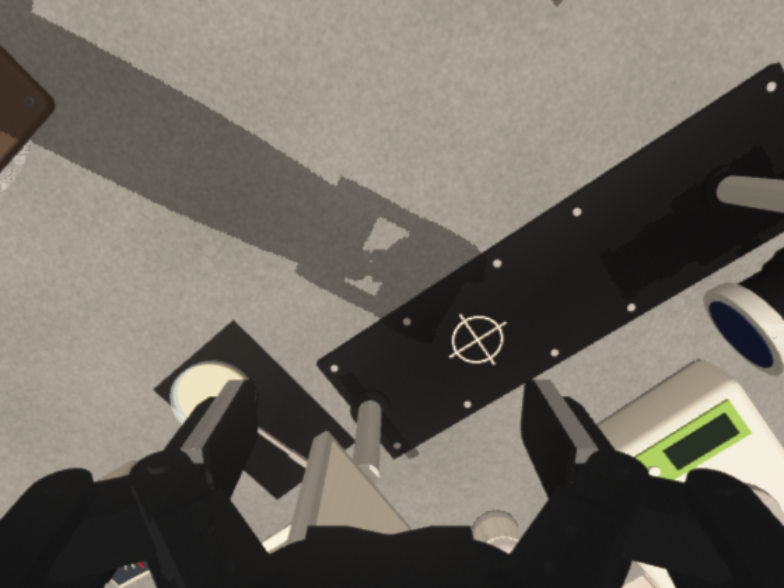

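The wrist view shows the cross centred at about (477,339) and the long edges of the plate. The arm was still settling when it was taken, so I'll take another frame, measure, and then carry on to the dial.

To row units: -254 mm / 500 = -0.508, -222 mm / 500 = -0.444, 0.31 rad / 4 = 0.0775.

```bash
cat > cr.py <<'E'
from h import *
im,P,d,K,T=cam("wrist")
g=cv2.cvtColor(im,cv2.COLOR_RGB2GRAY);m=np.zeros_like(g);cv2.circle(m,(341,242),28,255,-1)
v,u=np.nonzero((g>120)&(m>0));q=np.array([onz(K,T,a,b,12) for a,b in zip(u,v)])[:,:2]
print("cross",q.mean(0),cv2.minEnclosingCircle(q.astype(np.float32)),cv2.minAreaRect(q.astype(np.float32)))
P=cv2.medianBlur(P.astype(np.float32),3)
m=(im.astype(int).sum(2)<170)&(abs(P[...,2]-12)<5)&(np.hypot(P[...,0]-533,P[...,1]-252)<140)
p=P[m][:,:2];print(len(p),cv2.minAreaRect(p))
# white screw dots
n,l,st,c=cv2.connectedComponentsWithStats(((g>110)&(np.arange(420)[:,None]<330)).astype(np.uint8))
for i in range(1,n):
    if 6<st[i,4]<60:
        print(c[i].round(1),onz(K,T,*c[i],12)[:2].round(1),st[i,4])
E
python3 cr.py
```

```text
cross [532.97250348 252.55330425] ((533.4193115234375, 252.4189910888672), 34.36091232299805) ((533.6570434570312, 252.69435119628906), (53.653411865234375, 53.89148712158203), 45.656402587890625)
```

jog_arm(ticks=[[[-0.06, -0.044, 0, 0, 0, 0.025, 85], [-0.124, -0.094, 0, 0, 0, 0.05, 85], [-0.188, -0.14, 0, 0, 0, 0.0775, 85], [-0.252, -0.188, 0, 0, 0, 0.0775, 85], [-0.316, -0.236, 0, 0, 0, 0.0775, 85], [-0.38, -0.284, 0, 0, 0, 0.0775, 85], [-0.444, -0.332, 0, 0, 0, 0.0775, 85], [-0.508, -0.38, 0, 0, 0, 0.0775, 85]]])

```text
time: 2.03
ee_pos: [455.9, -47.2, 338.8]
tcp_rot: [-1.51, -2.755, -0.001]
force: [0.7, -0.0, 0.5]
opening: 84.7
grip_force: 0.0
```

```bash
python3 -c "
from h import *
go(454,-216,200,32)"
```

```text
d [-141.3  -92.5  138.7] w [ 0.001 -0.     0.01 ] | at [455.9 -47.2 338.8] yaw 32.56 q [-0.33 -0.27  1.97  0.    1.44 -0.89] F [ 0.7 -0.   0.5] op 84.7 g 0.0 t 2.0Traceback (most recent call last):
  File "cr.py", line 8, in <module>
    p=P[m][:,:2];print(len(p),cv2.minAreaRect(p))
                              ~~~~~~~~~~~~~~~^^^
cv2.error: OpenCV(4.12.0) /io/opencv/modules/imgproc/src/convhull.cpp:143: error: (-215:Assertion failed) total >= 0 && (depth == CV_32F || depth == CV_32S) in function 'convexHull'
```

To row units: -141 mm / 500 = -0.282, 138 mm / 500 = 0.276, 0.01 rad / 4 = 0.0025.

jog_arm(ticks=[[[-0.06, -0.04, 0.05, 0, 0, 0, 85], [-0.12, -0.08, 0.09, 0, 0, 0, 85], [-0.18, -0.12, 0.14, 0, 0, 0, 85], [-0.24, -0.16, 0.19, 0, 0, 0, 85], [-0.282, -0.184, 0.24, 0, 0, 0.0025, 85], [-0.282, -0.184, 0.276, 0, 0, 0.0025, 85], [-0.282, -0.184, 0.276, 0, 0, 0.0025, 85]]])

```text
time: 2.62
ee_pos: [451.6, -213.6, 195.4]
tcp_rot: [-1.523, -2.736, -0.003]
force: [-0.2, 1.2, 0.3]
opening: 84.9
grip_force: 0.0
```

```bash
cat > w2.py <<'E'
from h import *
D=np.load("w1.npz");im,K,T=D["im"],D["K"],D["T"]
# plate long edges by Hough on dark mask
m=(im.astype(int).sum(2)<150).astype(np.uint8)*255;m[260:,:]=0;m[:,:200]=0
for l in cv2.HoughLinesP(cv2.Canny(m,50,150),1,np.pi/720,60,minLineLength=100,maxLineGap=8)[:,0]:
    a,b=onz(K,T,l[0],l[1],12),onz(K,T,l[2],l[3],12);e=b-a;print(l,np.degrees(np.arctan2(e[1],e[0])).round(2))
im,P,d,K,T=cam("wrist");save("w2.png",im);np.savez("w2",im=im,P=P,d=d,K=K,T=T)
go(454,-216,200,32)
E
python3 w2.py
```

```text
[227 257 550  46] 84.73
[398 259 559 165] 84.74
[227 259 334 259] 49.94
d [-2.8 -0.2 -2. ] w [-0.002 -0.007 -0.002] | at [ 452.7 -213.5  198. ] yaw 31.89 q [-0.64 -0.05  2.04  0.    1.16 -1.2 ] F [ 0.   0.6 -0.2] op 85.5 g 0.0 t 2.7
```

View pics/w2.png

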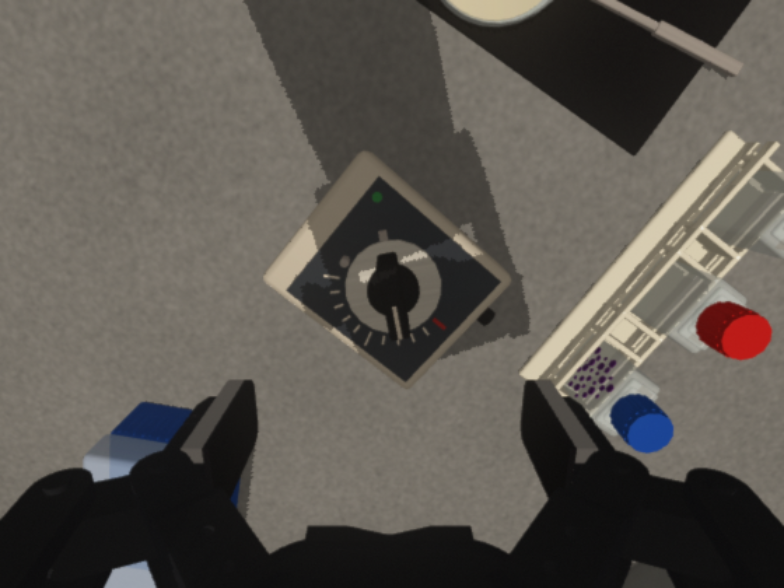

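The wrist view shows the bar from about (386,256) to (401,338) with the white pointer at the lower end, the red mark at (439,323) and the blue cap at (645,425). I'll convert those to positions.

```bash
python3 - <<'E'
from h import *
D=np.load("w2.npz");im,K,T=D["im"],D["K"],D["T"]
f=lambda u,v,z:onz(K,T,u/1.4,v/1.4,z)[:2]
an=lambda e:np.degrees(np.arctan2(e[1],e[0])).round(1)
a,b=f(395,308,77),f(400.5,336,77);print("pointer",a.round(1),b.round(1),an(b-a))
a,b=f(388,258,77),f(401,338,77);print("bar",a.round(1),b.round(1),an(b-a),((a+b)/2).round(1),np.linalg.norm(b-a))
# disc ellipse fit, z=48
pts=np.array([f(u,v,48) for u,v in[(345,288),(441,285),(393,240),(360,322),(430,318),(425,253)]])
A=np.c_[2*pts,np.ones(len(pts))];s=np.linalg.lstsq(A,(pts**2).sum(1),rcond=None)[0];c=s[:2];print("disc",c.round(1),np.sqrt(s[2]+c@c))
r=f(439,323,42);print("red",r.round(1),an(r-c))
q=np.array([f(u,v,42) for u,v in[(367,152),(265,277),(407,386),(509,281)]]);print(q.round(1).tolist(),q.mean(0),an(q[2]-q[1]),an(q[3]-q[0]))
go(*c,68,an(b-a)+90)
E
```

```text
pointer [ 458.7 -217.8] [ 470.3 -230.4] -47.4
bar [ 440.2 -195.5] [ 471.2 -231.3] -49.1 [ 455.7 -213.4] 47.375044256547845
disc [ 456.4 -216.1] 30.047281918484288
red [ 494.9 -221.4] -7.8
[[400.8, -155.4], [385.0, -253.5], [501.8, -270.8], [516.6, -174.7]] [ 451.05327323 -213.59535544] -8.4 -9.5
d [ -5.    2.1 130. ] w [-0.001 -0.007 -0.157] | at [ 452.7 -213.5  198. ] yaw 31.89 q [-0.64 -0.05  2.04  0.    1.16 -1.2 ] F [ 0.   0.6 -0.2] op 85.5 g 0.0 t 2.7
```

To row units: 100 mm / 500 = 0.2, 70 mm / 500 = 0.14, -0.163 rad / 4 = -0.0408.

```bash
python3 - <<'E'
from h import *
D=np.load("w2.npz");P=D["P"]
print(bot.nose_length,[P[int(v/1.4),int(u/1.4)].round(0).tolist() for u,v in[(376,290),(374,294),(412,285),(413,281),(393,285),(388,260)]])
go(455.7,-215,74,41.2)
E
```

```text
17.0 [[447.0, -221.0, 55.0], [447.0, -223.0, 56.0], [463.0, -206.0, 55.0], [463.0, -203.0, 55.0], [450.0, -207.0, 77.0], [441.0, -198.0, 69.0]]
d [ -3.7   2.1 124. ] w [-0.001 -0.007 -0.163] | at [ 452.7 -213.5  198. ] yaw 31.89 q [-0.64 -0.05  2.04  0.    1.16 -1.2 ] F [ 0.   0.6 -0.2] op 85.5 g 0.0 t 2.7
```

jog_arm(ticks=[[[-0.01, 0.002, 0.07, 0, 0, -0.03, 60], [-0.01, 0.002, 0.14, 0, 0, -0.0408, 50], [-0.01, 0.002, 0.2, 0, 0, -0.0408, 45], [-0.01, 0.002, 0.2, 0, 0, -0.0408, 45]]])

```text
time: 3.0
ee_pos: [454.7, -215.1, 96.4]
tcp_rot: [-1.29, -2.854, -0.004]
force: [-1.4, 0.2, -0.2]
opening: 44.8
grip_force: 0.0
```

```bash
python3 - <<'E'
from h import *
im,P,d,K,T=cam("wrist");save("w3.png",im)
go(455.7,-215,74,41.2)
E
```

```text
d [ 1.2  0.5 25.4] w [-0.001 -0.005  0.002] | at [ 456.2 -216.3   99.4] yaw 41.33 q [-0.64  0.1   2.1   0.    0.96 -1.37] F [-0.7 -0.1 -0.2] op 44.8 g 0.0 t 3.0
```

View pics/w3.png

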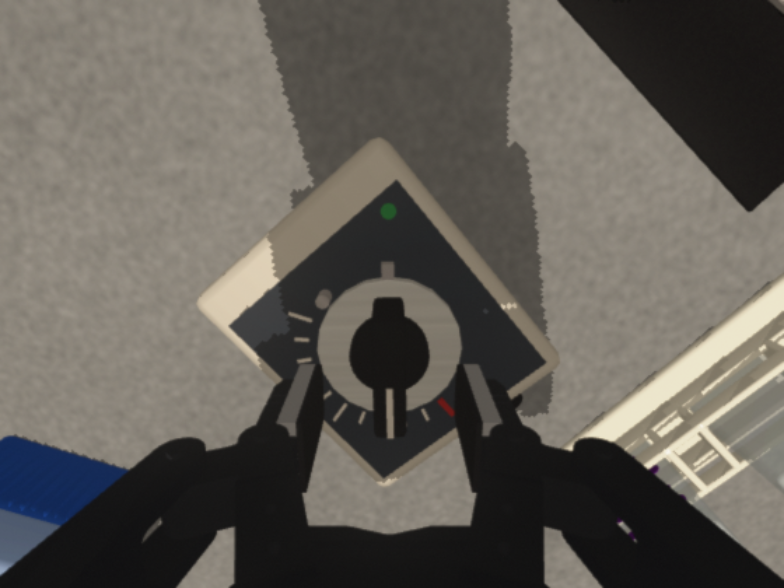

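The bar stands upright in the picture and midway between the fingers (x≈389). Descending and gripping.

To row units: 23 mm / 500 = 0.046, 12 mm / 500 = 0.024.

jog_arm(ticks=[[[0.001, 0.001, 0.024, 0, 0, 0, 40], [0.002, 0.001, 0.046, 0, 0, 0, 40], [0.002, 0.001, 0.046, 0, 0, 0, 8], [0.002, 0.001, 0.046, 0, 0, 0, 8], [0.002, 0.001, 0.046, 0, 0, 0, 8], [0.002, 0.001, 0.046, 0, 0, 0, 8], [0.002, 0.001, 0.046, 0, 0, 0, 8]]], grip_n=40)

```text
time: 3.63
ee_pos: [457.1, -217.9, 78.9]
tcp_rot: [1.298, 2.86, 0.0]
force: [0.0, 1.1, 2.6]
opening: 10.8
grip_force: 42.0
```

```bash
python3 -c "
from h import *
go(455.7,-215,74,82)"
```

```text
d [3.1 0.8 4.9] w [ 0.     0.001 -0.712] | at [ 457.1 -217.9   78.9] yaw 41.19 q [-0.65  0.13  2.1   0.    0.91 -1.36] F [0.  1.1 2.6] op 10.8 g 42.0 t 3.6
```

To row units: 2 mm / 500 = 0.004, 1.8 mm / 500 = 0.0036, -0.64 rad / 4 = -0.16.

jog_arm(ticks=[[[0, 0.0006, 0, 0, 0, -0.025, 8], [0, 0.0012, 0, 0, 0, -0.05, 8], [0, 0.0018, 0, 0, 0, -0.075, 8], [0, 0.0024, 0, 0, 0, -0.1, 8], [0, 0.003, 0, 0, 0, -0.125, 8], [0, 0.0036, 0, 0, 0, -0.145, 8], [0.0004, 0.004, 0, 0, 0, -0.16, 8], [0.0004, 0.004, 0, 0, 0, -0.16, 8]]])

```text
time: 4.3
ee_pos: [458.1, -216.2, 78.9]
tcp_rot: [0.331, 3.124, 0.0]
force: [-0.9, 1.7, 5.2]
opening: 10.7
grip_force: 42.4
```

```bash
python3 -c "
from h import *
go(455.7,-215,79,82);print(bot.read_state()['ft_torque'])"
```

```text
d [ 2.6  0.7 -0.1] w [ 0.     0.    -0.071] | at [ 458.1 -216.2   78.9] yaw 77.92 q [-0.64  0.13  2.1   0.    0.91 -2.  ] F [-0.9  1.7  5.2] op 10.7 g 42.4 t 4.3
[0.47452268 0.3185949  0.01783119]
```

Now I'll creep to the stop, watching the moment about z.

To row units: 0.1 mm / 500 = 0.0002, -0.08 rad / 4 = -0.02.

jog_arm(ticks=[[[0, 0.0002, 0, 0, 0, -0.01, 8], [0, 0.0002, 0, 0, 0, -0.015, 8], [0, 0.0002, 0, 0, 0, -0.02, 8], [0, 0.0002, 0, 0, 0, -0.02, 8]]])

```text
time: 4.63
ee_pos: [458.1, -216.0, 78.8]
tcp_rot: [0.212, 3.134, 0.002]
force: [-2.5, 2.6, 6.3]
opening: 10.7
grip_force: 42.6
```

```bash
python3 -c "
from h import *
go(455.7,-215,79,82);print(bot.read_state()['ft_torque'])"
```

```text
d [ 2.5  0.7 -0.2] w [0.001 0.    0.004] | at [ 458.1 -216.    78.8] yaw 82.25 q [-0.64  0.13  2.1   0.    0.91 -2.08] F [-2.5  2.6  6.3] op 10.7 g 42.6 t 4.6
[ 0.42332582  0.42436631 -0.38024021]
```

jog_arm(ticks=[[[0, 0.0002, 0, 0, 0, -0.0075, 8], [0, 0.0002, 0, 0, 0, -0.0125, 8], [0, 0.0002, 0, 0, 0, -0.0125, 8]]])

```text
time: 4.88
ee_pos: [458.2, -216.0, 78.8]
tcp_rot: [0.14, 3.138, 0.003]
force: [-2.6, 1.9, 5.5]
opening: 10.8
grip_force: 48.0
```

```bash
python3 - <<'E'
from h import *
go(455.7,-215,79,82);print(bot.read_state()['ft_torque'])
im,P,d,K,T=cam("wrist");save("w4.png",im)
E
```

```text
d [ 2.5  0.7 -0.2] w [0.002 0.001 0.05 ] | at [ 458.2 -216.    78.8] yaw 84.88 q [-0.64  0.13  2.1   0.    0.91 -2.12] F [-2.6  1.9  5.5] op 10.8 g 48.0 t 4.9
[ 0.37288302  0.42624298 -1.02045825]
```

View pics/w4.png

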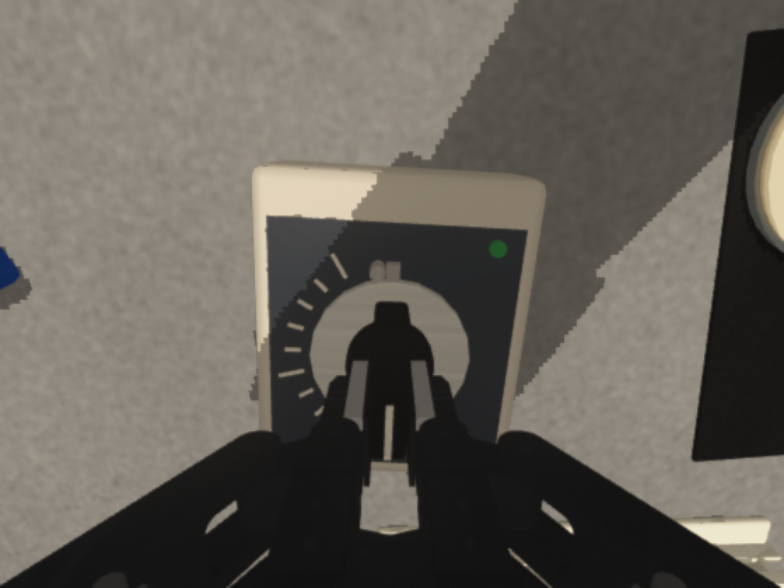

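The lug (392,270) is up against the pin (377,270), and the moment rises steeply, so the dial is at its zero stop. I'll release and rise.

To row units: -100 mm / 500 = -0.2, -80 mm / 500 = -0.16.

jog_arm(ticks=[[[0, 0, 0, 0, 0, 0, 45], [0, 0, 0, 0, 0, 0, 45], [0, 0, 0, 0, 0, 0, 45], [0, 0, -0.08, 0, 0, 0, 60], [0, 0, -0.16, 0, 0, 0, 60], [0, 0, -0.2, 0, 0, 0, 60], [0, 0, -0.2, 0, 0, 0, 60]]])

```text
time: 5.52
ee_pos: [461.0, -218.2, 184.1]
tcp_rot: [0.128, 3.129, -0.011]
force: [1.0, -0.9, 0.5]
opening: 60.0
grip_force: 0.0
```

```bash
python3 - <<'E'
from h import *
go(590,-200,180,0)
im,P,d,K,T=cam("wrist");save("w5.png",im)
E
```

```text
d [-127.1   28.7    5.2] w [0.002 0.013 1.489] | at [ 461.  -218.2  184.1] yaw 85.32 q [-0.64 -0.02  2.04 -0.    1.11 -2.13] F [ 1.  -0.9  0.5] op 60.0 g 0.0 t 5.5
```

View pics/w5.png

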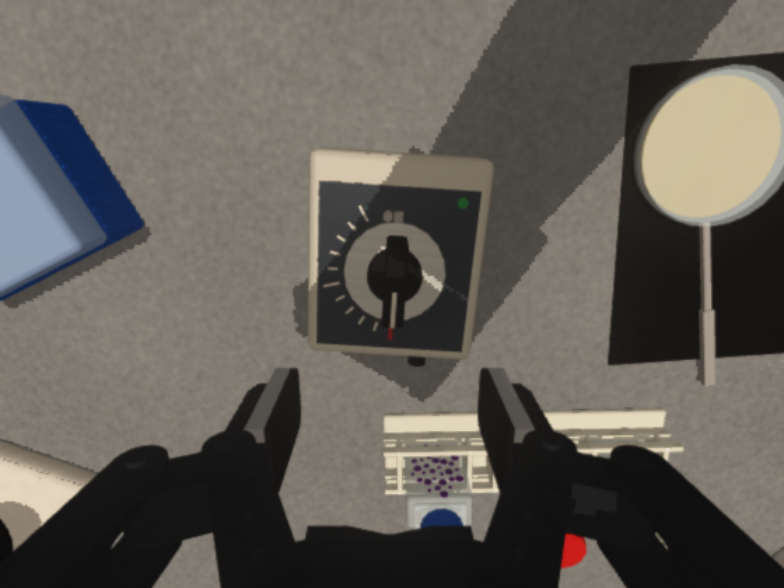

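The dial's pointer is on the red mark (390,334), with lug and pin touching (388–400,216). Moving above the blue cap with the fingers along the rack's x axis.

To row units: -148 mm / 500 = -0.296, -135 mm / 500 = -0.27, 0.96 rad / 4 = 0.24.

jog_arm(ticks=[[[0, 0, 0, 0, 0, 0.03, 60], [-0.04, 0.01, 0, 0, 0, 0.06, 60], [-0.1, 0.02, 0, 0, 0, 0.09, 60], [-0.16, 0.03, 0, 0, 0, 0.12, 60], [-0.22, 0.04, 0, 0, 0, 0.15, 60], [-0.27, 0.056, 0, 0, 0, 0.18, 60], [-0.296, 0.06, 0, 0, 0, 0.21, 60], [-0.296, 0.06, 0, 0, 0, 0.24, 60]]])

```text
time: 6.23
ee_pos: [609.4, -197.3, 175.2]
tcp_rot: [-1.568, -2.72, 0.0]
force: [-0.0, -0.3, 0.4]
opening: 59.8
grip_force: 0.0
```

```bash
python3 -c "
from h import *
go(612.3,-199.5,170,-3)"
```

```text
d [-3.4  1.4  5.2] w [-0.002 -0.002  0.577] | at [ 609.4 -197.3  175.2] yaw 30.07 q [-0.47  0.28  1.72  0.    1.14 -1.  ] F [-0.  -0.3  0.4] op 59.8 g 0.0 t 6.2
```

To row units: 35 mm / 500 = 0.07, 30 mm / 500 = 0.06, 0.577 rad / 4 = 0.1443.

jog_arm(ticks=[[[-0.006, 0.002, 0.01, 0, 0, 0.03, 55], [-0.006, 0.002, 0.03, 0, 0, 0.06, 55], [-0.006, 0.002, 0.05, 0, 0, 0.09, 55], [-0.006, 0.002, 0.06, 0, 0, 0.12, 55], [-0.006, 0.002, 0.07, 0, 0, 0.1443, 55], [-0.006, 0.002, 0.07, 0, 0, 0.1443, 55]]])

```text
time: 6.73
ee_pos: [608.4, -199.4, 138.8]
tcp_rot: [-2.272, -2.161, 0.004]
force: [-0.4, 0.0, -0.2]
opening: 55.0
grip_force: 0.0
```

```bash
python3 - <<'E'
from h import *
im,P,d,K,T=cam("wrist");save("w6.png",im)
P=cv2.medianBlur(P.astype(np.float32),3)
r,g,b=[im[...,i].astype(int) for i in range(3)]
m=((b>r+50)&(P[...,2]>70)&(np.hypot(P[...,0]-612,P[...,1]+200)<40));p=P[m]
t=p[abs(p[:,2]-100)<3.5].astype(np.float32)
print(len(p),len(t),p[:,2].max(),cv2.minEnclosingCircle(t[:,:2].copy()),t.mean(0))
go(612.3,-199.5,91,-3)
E
```

```text
1559 1528 100.6272 ((613.4157104492188, -198.07846069335938), 12.816720962524414) [ 613.5921   -197.6378     99.890205]
d [ 0.2  3.6 48.8] w [-0.005 -0.002  0.006] | at [ 608.9 -199.6  139.9] yaw -2.63 q [-0.47  0.32  1.74 -0.    1.08 -0.43] F [ 0.5  0.3 -0. ] op 54.9 g 0.0 t 6.8
```

View pics/w6.png

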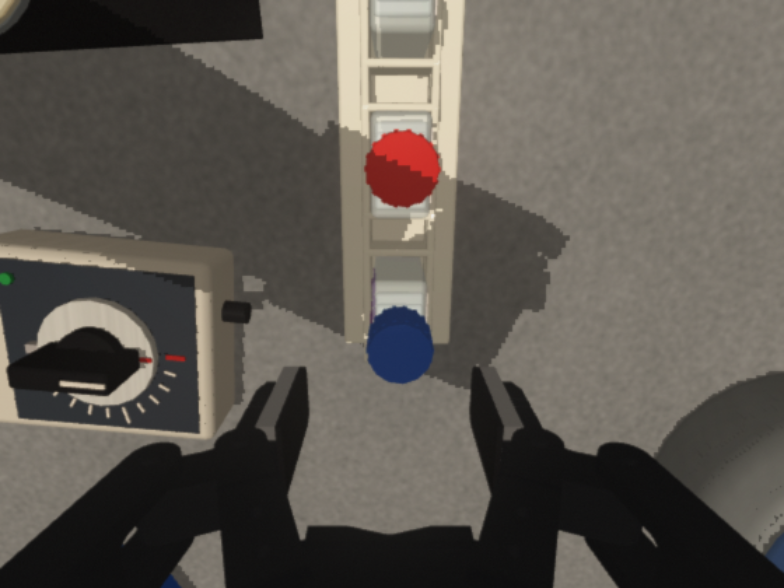

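The blue cap (400,345) lies between the fingers. The depth circle gives a centre of (613.4,-198.1) and a radius of 12.8, which matches 26 mm. Descending.

To row units: 48 mm / 500 = 0.096, 32 mm / 500 = 0.064.

jog_arm(ticks=[[[-0.002, 0.0088, 0.03, 0, 0, 0, 50], [-0.002, 0.0088, 0.064, 0, 0, 0, 50], [-0.002, 0.0088, 0.096, 0, 0, 0, 50], [-0.002, 0.0088, 0.096, 0, 0, 0, 50]]])

```text
time: 7.12
ee_pos: [612.1, -200.3, 90.4]
tcp_rot: [-2.266, -2.165, 0.004]
force: [-1.9, 0.9, -0.4]
opening: 50.1
grip_force: 0.0
```

```bash
python3 -c "
from h import *
go(613.2,-198.3,91,-3)"
```

```text
d [ 2.   1.  -0.6] w [-0.007 -0.003  0.007] | at [ 612.1 -200.3   90.4] yaw -2.62 q [-0.47  0.39  1.75 -0.    1.01 -0.43] F [-1.9  0.9 -0.4] op 50.1 g 0.0 t 7.1
```

To row units: 2 mm / 500 = 0.004, 1 mm / 500 = 0.002.

jog_arm(ticks=[[[0.004, 0.002, 0, 0, 0, 0, 50], [0.004, 0.002, 0, 0, 0, 0, 20], [0.004, 0.002, 0, 0, 0, 0, 20], [0.004, 0.002, 0, 0, 0, 0, 20], [0.004, 0.002, 0, 0, 0, 0, 20], [0.004, 0.002, 0, 0, 0, 0, 20]]], grip_n=40)

```text
time: 7.62
ee_pos: [616.6, -199.9, 96.5]
tcp_rot: [2.272, 2.166, 0.001]
force: [-0.0, 0.3, 3.4]
opening: 24.4
grip_force: 39.2
```

```bash
python3 -c "
from h import *
go(613.2,-198.3,91,-3)"
```

```text
d [ 1.4 -3.5  5.5] w [0.002 0.001 0.005] | at [ 616.6 -199.9   96.5] yaw -2.74 q [-0.47  0.38  1.75  0.    1.01 -0.42] F [-0.   0.3  3.4] op 24.4 g 39.2 t 7.6
```

Gripped: the arm has settled at z 96.5, so the pads cover about 20 mm of the cap. Lifting straight up.

To row units: -180 mm / 500 = -0.36, -120 mm / 500 = -0.24.

jog_arm(ticks=[[[0, 0, -0.016, 0, 0, 0, 20], [0, 0, -0.04, 0, 0, 0, 20], [0, 0, -0.07, 0, 0, 0, 20], [0, 0, -0.11, 0, 0, 0, 20], [0, 0, -0.17, 0, 0, 0, 20], [0, 0, -0.24, 0, 0, 0, 20], [0, 0, -0.31, 0, 0, 0, 20], [0, 0, -0.36, 0, 0, 0, 20]]])

```text
time: 8.28
ee_pos: [616.4, -199.8, 280.0]
tcp_rot: [2.271, 2.164, 0.003]
force: [0.0, -0.4, 0.5]
opening: 24.7
grip_force: 39.1
```

jog_arm(ticks=[[[0, 0, -0.07, 0, 0, 0, 20], [0, 0, -0.14, 0, 0, 0, 20], [0, 0, -0.21, 0, 0, 0, 20], [0, 0, -0.26, 0, 0, 0, 20], [0, 0, -0.26, 0, 0, 0, 20], [0, 0, -0.26, 0, 0, 0, 20]]])

```text
time: 8.78
ee_pos: [616.0, -199.7, 408.5]
tcp_rot: [2.27, 2.164, 0.003]
force: [-0.6, 0.3, -1.3]
opening: 24.8
grip_force: 39.1
```

```bash
python3 - <<'E'
from h import *
go(532,240,405,-95.3)
im,P,d,K,T=cam("scene");save("s2.png",im[60:360,130:430],2);np.savez("s2",im=im,P=P,d=d)
E
```

```text
d [ 435.1 -105.     1.9] w [ 0.002  0.006 -1.526] | at [ 616.  -199.7  408.5] yaw -2.75 q [-0.47  0.15  1.45  0.    1.54 -0.42] F [-0.6  0.3 -1.3] op 24.8 g 39.1 t 8.8
```

View pics/s2.png

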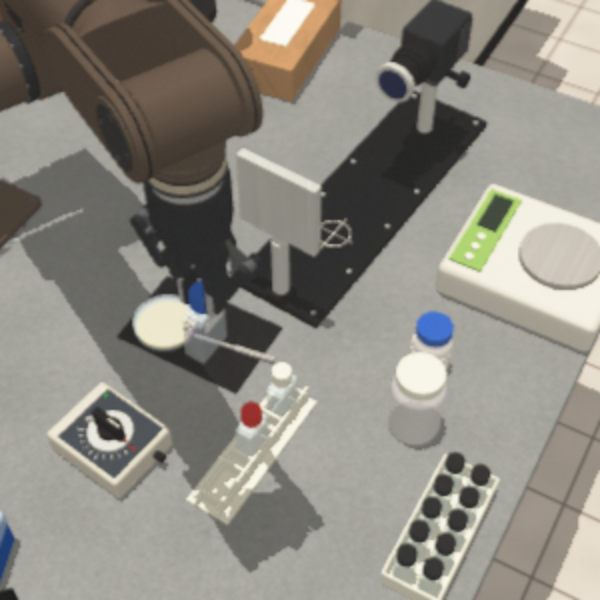

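The blue-capped flask is held (197,297) and the rack's first pocket is empty. The colony wall has to turn about 92.5° clockwise (+rz) to face the lens. I'll carry it over at height.

The rows are not in the units I measure in: shifts go in shares of 50 cm and turns go in shares of 4 rad. I convert before sending: 255 mm / 500 = 0.51, 225 mm / 500 = 0.45, 0.9 rad / 4 = 0.225.

jog_arm(ticks=[[[0.04, -0.01, 0, 0, 0, 0.025, 20], [0.1, -0.024, 0, 0, 0, 0.05, 20], [0.17, -0.04, 0, 0, 0, 0.0775, 20], [0.24, -0.058, 0, 0, 0, 0.1075, 20], [0.31, -0.074, 0, 0, 0, 0.1375, 20], [0.38, -0.092, 0, 0, 0, 0.1675, 20], [0.45, -0.108, 0, 0, 0, 0.1975, 20], [0.51, -0.124, 0, 0, 0, 0.225, 20]]])

```text
time: 9.5
ee_pos: [564.6, 60.3, 402.1]
tcp_rot: [-2.991, -0.954, 0.007]
force: [1.3, 0.4, 0.0]
opening: 24.5
grip_force: 39.0
```

```bash
python3 -c "
from h import *
go(532,240,405,-95.3)"
```

```text
d [  77.5 -165.4   -2.6] w [-0.002  0.005  0.71 ] | at [564.6  60.3 402.1] yaw -54.61 q [-0.07 -0.02  1.64  0.    1.53  0.88] F [1.3 0.4 0. ] op 24.5 g 39.0 t 9.5
```

To row units: -165 mm / 500 = -0.33, -146 mm / 500 = -0.292, 0.71 rad / 4 = 0.1775.

jog_arm(ticks=[[[0.028, -0.06, 0, 0, 0, 0.03, 20], [0.056, -0.12, 0, 0, 0, 0.06, 20], [0.084, -0.18, 0, 0, 0, 0.09, 20], [0.112, -0.24, 0, 0, 0, 0.12, 20], [0.136, -0.292, 0, 0, 0, 0.15, 20], [0.154, -0.33, 0, 0, 0, 0.1775, 20], [0.154, -0.33, 0, 0, 0, 0.1775, 20], [0.154, -0.33, 0, 0, 0, 0.1775, 20]]])

```text
time: 10.17
ee_pos: [531.4, 237.7, 402.3]
tcp_rot: [3.137, -0.131, -0.007]
force: [0.1, -0.4, -0.4]
opening: 24.8
grip_force: 39.1
```

jog_arm(ticks=[[[0, 0, 0, 0, 0, 0, 20], [0, 0, 0, 0, 0, 0, 20]]])

```text
time: 10.33
ee_pos: [532.5, 236.0, 403.8]
tcp_rot: [3.138, -0.137, -0.003]
force: [0.2, -1.2, 0.3]
opening: 24.7
grip_force: 39.1
```

```bash
python3 - <<'E'
from h import *
go(532.2,240,300,-95.3)
im,P,d,K,T=cam("wrist");save("w7.png",im)
E
```

```text
d [ -0.4  -4.1 103.8] w [0.001 0.002 0.005] | at [532.5 236.  403.8] yaw -95.02 q [ 0.24  0.01  1.61 -0.    1.53  1.9 ] F [ 0.2 -1.2  0.3] op 24.7 g 39.1 t 10.3
```

View pics/w7.png

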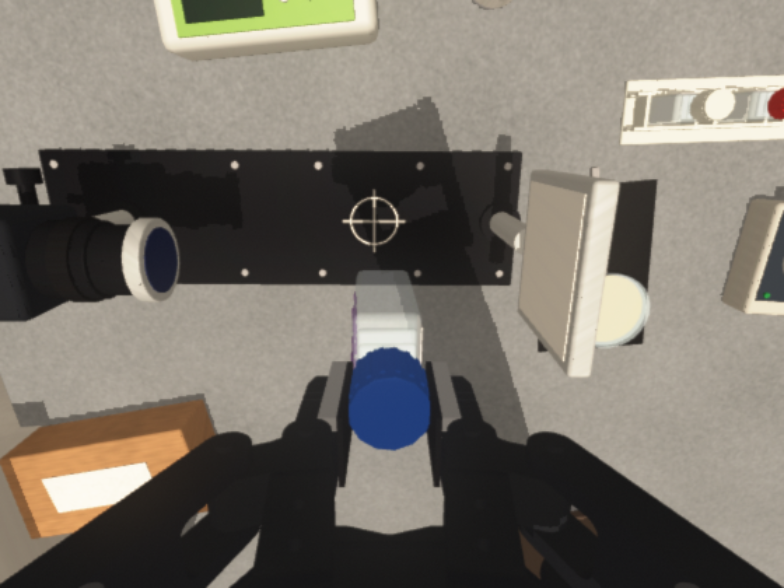

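The colony wall (violet, left side of the flask at x≈354) faces the lens, and the image axes line up with the plate. Next: descend close to the final height, then measure the cap and body pose.

To row units: 146 mm / 500 = 0.292, 135 mm / 500 = 0.27, 0.005 rad / 4 = 0.0013.

jog_arm(ticks=[[[0, -0.008, 0.05, 0, 0, 0.0008, 20], [0, -0.008, 0.11, 0, 0, 0.0013, 20], [0, -0.008, 0.17, 0, 0, 0.0013, 20], [0, -0.008, 0.23, 0, 0, 0.0013, 20], [0, -0.008, 0.27, 0, 0, 0.0013, 20], [0, -0.008, 0.292, 0, 0, 0.0013, 20], [0, -0.008, 0.292, 0, 0, 0.0013, 20], [0, -0.008, 0.292, 0, 0, 0.0013, 20]]])

```text
time: 11.05
ee_pos: [533.1, 240.5, 259.3]
tcp_rot: [3.138, -0.146, 0.0]
force: [0.2, 0.5, -1.2]
opening: 24.6
grip_force: 39.1
```

jog_arm(ticks=[[[0, 0, 0, 0, 0, 0, 20], [0, 0, 0, 0, 0, 0, 20], [0, 0, 0, 0, 0, 0, 20]]])

```text
time: 11.3
ee_pos: [533.6, 241.2, 261.0]
tcp_rot: [-3.137, 0.145, -0.005]
force: [0.3, 0.7, -0.5]
opening: 24.8
grip_force: 39.1
```

```bash
cat > f.py <<'E'
from h import *
go(532.2,240,256.5,-95.3)
u0=np.array([np.cos(np.radians(84.74)),np.sin(np.radians(84.74)),0]);u1=np.array([u0[1],-u0[0],0]);F=np.array([533.3,252.5,200])
B=np.stack([u1,u0,[0,0,1]],1)
for n in("wrist","scene","side"):
    im,P,d,K,T=cam(n);P=cv2.medianBlur(P.astype(np.float32),3);np.savez("f_"+n,im=im,P=P,K=K,T=T)
    Q=(P-F)@B   # station axes about the focus
    r,g,b=[im[...,i].astype(int) for i in range(3)]
    near=(np.hypot(Q[...,0],Q[...,1]+12.5)<45)&(Q[...,2]>-60)
    cap=near&(b>r+50)&(b>g+30)&(Q[...,2]>20);p=Q[cap]
    print(n,"cap",len(p),p.min(0).round(1) if len(p) else'',np.percentile(p,[2,98],axis=0).round(1).tolist() if len(p) else'')
    if n=="wrist":
        top=p[p[:,2]>np.percentile(p[:,2],60)-2.5].astype(np.float32);print(" top",top[:,2].mean(),cv2.minEnclosingCircle(top[:,:2].copy()))
    body=near&(Q[...,2]<32);p=Q[body]
    if len(p): print(n,"body",len(p),np.percentile(p,[1,5,50,95,99],axis=0).round(1).tolist())
    v=near&(r<g+60)&(b>g+15)&(r>g+10)&(Q[...,2]<32);p=Q[v]
    if len(p): print(n,"violet",len(p),np.percentile(p,[5,50,95],axis=0).round(1).tolist())
E
python3 f.py
```

```text
d [-1.3  1.4  4.5] w [-0.001 -0.003  0.   ] | at [533.6 241.2 261. ] yaw -95.28 q [ 0.25  0.08  1.79 -0.    1.27  1.91] F [ 0.3  0.7 -0.5] op 24.8 g 39.1 t 11.3
wrist cap 3495 [ -9.1 -23.6  43.5] [[-6.9, -22.8, 46.7], [16.7, 0.2, 65.5]]
 top 64.75304 ((3.6910042762756348, -11.596284866333008), 13.154867172241211)
wrist body 1290 [[12.3, -22.9, -24.8], [23.6, -20.6, -21.5], [25.1, -9.4, 10.7], [25.3, 1.8, 30.9], [25.4, 3.1, 31.8]]
wrist violet 40 [[12.4, 0.6, 7.2], [23.2, 2.0, 21.5], [24.5, 3.1, 31.1]]
scene cap 34 [  1.4 -19.2  43.8] [[1.7, -19.0, 44.3], [13.6, 1.7, 67.0]]
scene body 255 [[-18.1, -24.0, -28.6], [-17.0, -23.7, -24.4], [9.9, -21.1, 2.6], [22.3, -3.4, 29.0], [22.9, -0.9, 30.2]]
side cap 3 [ 14.6 -19.1  45.5] [[14.6, -18.9, 45.6], [15.5, -14.4, 55.0]]
side body 242 [[-16.0, -23.7, -18.9], [-15.3, -23.3, -17.7], [2.3, -21.7, 6.0], [21.8, -19.5, 30.7], [23.5, -18.3, 31.7]]
side violet 8 [[-4.3, -23.3, 1.0], [4.8, -22.1, 10.7], [17.1, -21.7, 14.5]]
```

```bash
cat > g.py <<'E'
from h import *
u0=np.array([np.cos(np.radians(84.74)),np.sin(np.radians(84.74)),0]);u1=np.array([u0[1],-u0[0],0]);F=np.array([533.3,252.5,200]);B=np.stack([u1,u0,[0,0,1]],1)
def fit(p,k,l):
    o=[i for i in range(3) if i!=k];w=np.ones(len(p),bool)
    for _ in range(6):
        A=np.c_[p[:,o],np.ones(len(p))];s=np.linalg.lstsq(A[w],p[w,k],rcond=None)[0];e=p[:,k]-A@s;w=abs(e)<max(1.2,1.5*np.std(e[w]))
    print(l,"n",w.sum(),"slopes",s[:2].round(3),"at 0",s[2].round(2),"sd",e[w].std().round(2),"span",np.ptp(p[w],axis=0).round(0))
for n in("side","scene","wrist"):
    D=np.load(f"f_{n}.npz");Q=(D["P"]-F)@B
    m=(abs(Q[...,2])<28)
    a=Q[m&(Q[...,1]<-17)&(Q[...,1]>-30)&(abs(Q[...,0]-3)<18)]
    if len(a)>30: fit(a,1,n+" back wall y")
    a=Q[m&(abs(Q[...,0]-24)<5)&(abs(Q[...,1]+11)<10)]
    if len(a)>30: fit(a,0,n+" +x face x")
    a=Q[m&(abs(Q[...,1]-2)<6)&(abs(Q[...,0]-3)<18)]
    if len(a)>30: fit(a,1,n+" colony wall y")
    # bottom: lowest points
    a=Q[(abs(Q[...,0]-3)<20)&(abs(Q[...,1]+11)<13)&(Q[...,2]<0)&(Q[...,2]>-45)]
    print(n,"low z",np.percentile(a[:,2],[1,5]).round(1) if len(a) else'')
im=np.load("f_wrist.npz")["im"];save("w8.png",im)
E
python3 g.py
```

```text
side back wall y n 165 slopes [ 0.005 -0.046] at 0 -21.61 sd 0.52 span [36.  4. 46.]
side low z [-19.4 -18.1]
scene back wall y n 128 slopes [-0.009 -0.063] at 0 -22.16 sd 0.51 span [35.  5. 53.]
scene +x face x n 57 slopes [-0.013 -0.   ] at 0 21.86 sd 0.51 span [ 2. 19. 53.]
scene low z [-31.7 -25.9]
wrist +x face x n 913 slopes [ 0.018 -0.002] at 0 25.36 sd 0.14 span [ 2. 20. 53.]
wrist low z [-11.8 -11.7]
```

View pics/w8.png

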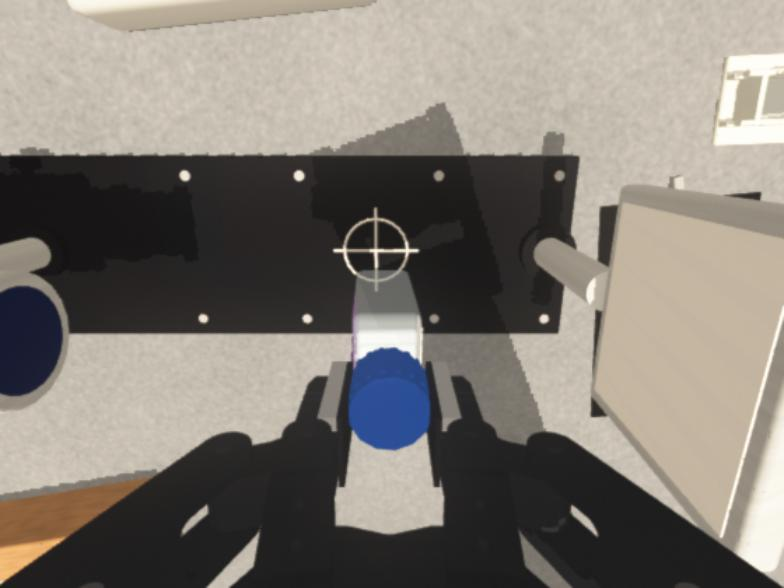

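The cross is visible in the same frame (376,250), so comparing the flask with it there cancels the camera bias. The wall fits show a tilt of about 0.045 rad (bottom towards the lens) that I'll take out. First, the cross relative to this frame.

```bash
python3 - <<'E'
from h import *
u0=np.array([np.cos(np.radians(84.74)),np.sin(np.radians(84.74)),0]);u1=np.array([u0[1],-u0[0],0]);F=np.array([533.3,252.5,200]);B=np.stack([u1,u0,[0,0,1]],1)
D=np.load("f_wrist.npz");im,K,T=D["im"],D["K"],D["T"]
g=cv2.cvtColor(im,cv2.COLOR_RGB2GRAY).astype(int)
# bright ring/lines: fit cross lines as centroids of thin strips
q=[(u,v) for v in range(148,192) for u in range(238,300) if g[v,u]>110]
q=np.array([(onz(K,T,u,v,12)-F)@B for u,v in q])[:,:2]
print(len(q),"ring",cv2.minEnclosingCircle(q.astype(np.float32)),"centre by limits",np.percentile(q,[1,99],axis=0).mean(0))
print("pixel cross",((onz(K,T,376/1.4,250/1.4,12)-F)@B).round(2))
# plate edges angle
m=(im.astype(int).sum(2)<150).astype(np.uint8)*255;m[250:]=0;m[:90]=0
for l in cv2.HoughLinesP(cv2.Canny(m,50,150),1,np.pi/1440,50,minLineLength=80,maxLineGap=10)[:,0]:
    e=onz(K,T,l[2],l[3],12)-onz(K,T,l[0],l[1],12);print(l,np.degrees(np.arctan2(e[1],e[0])).round(2))
# scene/side cross at start
for n,(u,v) in dict(scene=(416,247)).items():
    D=np.load(n+".npz");print(n,((onz(D["K"],D["T"],u/1.4,v/1.4,12)-F)@B).round(1))
E
```

```text
444 ring ((0.20866139233112335, -0.08003288507461548), 34.776737213134766) centre by limits [ 8.68836682 -0.08176527]
pixel cross [-6.00e-02 -7.50e-01 -1.88e+02]
[  0 111 376 111] -95.25
[ 43 236 248 236] -95.24
scene [   0.7    1.1 -188. ]
```

To row units: 4.7 mm / 500 = 0.0094, -3.7 mm / 500 = -0.0074, -0.045 rad / 4 = -0.0113.

jog_arm(ticks=[[[-0.004, 0.0006, 0.005, -0.0055, 0, -0.0013, 20], [-0.0074, 0.0012, 0.0094, -0.0113, 0, -0.0025, 20], [-0.0074, 0.0012, 0.0094, -0.0113, 0, -0.0025, 20], [-0.0074, 0.0012, 0.0094, -0.0113, 0, -0.0025, 20], [-0.0074, 0.0012, 0.0094, -0.0113, 0, -0.0025, 20], [-0.0074, 0.0012, 0.0094, -0.0113, 0, -0.0025, 20]]])

```text
time: 11.95
ee_pos: [529.0, 240.9, 254.2]
tcp_rot: [3.094, -0.127, -0.003]
force: [-0.7, 0.4, -0.9]
opening: 24.6
grip_force: 39.1
```

```bash
python3 f.py; python3 g.py
```

```text
d [ 3.3  0.7 -2.3] w [0.045 0.    0.01 ] | at [529.  240.9 254.2] yaw -94.7 q [ 0.27  0.09  1.79 -0.04  1.27  1.94] F [-0.7  0.4 -0.9] op 24.6 g 39.1 t 11.9
wrist cap 3498 [-13.6 -25.   37. ] [[-11.6, -23.5, 39.7], [12.0, -0.6, 58.5]]
 top 57.92315 ((-0.8800510168075562, -12.34668254852295), 13.251666069030762)
wrist body 2284 [[2.5, -24.8, -31.5], [9.4, -23.6, -24.5], [20.0, -11.9, 21.8], [20.5, -0.9, 31.7], [20.6, 0.0, 32.0]]
wrist violet 129 [[1.7, -1.4, 7.7], [13.8, -0.7, 26.2], [19.5, 0.4, 27.8]]
scene cap 38 [ -1.9 -21.9  38. ] [[-1.6, -21.5, 39.1], [9.6, -3.8, 61.4]]
scene body 302 [[-22.7, -27.2, -32.2], [-20.3, -26.8, -29.3], [5.2, -24.9, 2.1], [18.1, -5.0, 29.4], [18.4, -2.2, 31.2]]
side cap 5 [  9.4 -19.2  48.8] [[9.4, -19.2, 49.1], [10.0, -17.2, 57.7]]
side body 249 [[-20.5, -26.5, -16.2], [-19.1, -26.2, -14.4], [-1.0, -24.8, 8.8], [17.9, -12.4, 29.5], [19.6, -2.5, 31.5]]
side violet 16 [[-12.4, -25.8, -6.4], [2.8, -25.2, 7.0], [11.9, -24.0, 24.6]]
side back wall y n 161 slopes [0.025 0.029] at 0 -25.22 sd 0.51 span [34.  3. 43.]
side low z [-15.4 -14.6]
scene back wall y n 137 slopes [0.037 0.008] at 0 -25.62 sd 0.55 span [33.  4. 55.]
scene low z [-37.1 -34.8]
wrist back wall y n 226 slopes [ 0.207 -0.026] at 0 -25.04 sd 0.65 span [21.  6. 55.]
wrist +x face x n 1140 slopes [-0.013 -0.006] at 0 20.19 sd 0.28 span [ 2. 20. 55.]
wrist colony wall y n 275 slopes [-0.122 -0.009] at 0 0.38 sd 0.68 span [20.  4. 55.]
wrist low z [-32.1 -31.2]
```

jog_arm(ticks=[[[0, 0, 0, 0, 0, 0, 20], [0, 0, 0, 0, 0, 0, 20], [0, 0, 0, 0, 0, 0, 20], [0, 0, 0, 0, 0, 0, 20], [0, 0, 0, 0, 0, 0, 20], [0, 0, 0, 0, 0, 0, 20]]])

```text
time: 12.6
ee_pos: [529.0, 240.8, 254.2]
tcp_rot: [3.094, -0.127, -0.003]
force: [-0.3, 0.3, -0.7]
opening: 24.6
grip_force: 39.1
```

```bash
python3 f.py; python3 g.py
```

```text
d [ 3.3  0.6 -2.3] w [0.045 0.    0.01 ] | at [529.  240.8 254.2] yaw -94.71 q [ 0.27  0.09  1.79 -0.04  1.27  1.94] F [-0.3  0.3 -0.7] op 24.6 g 39.1 t 12.6
wrist cap 3496 [-14.2 -25.   37.5] [[-11.6, -23.6, 39.8], [12.1, -0.7, 58.5]]
 top 57.936867 ((-1.0471360683441162, -12.487227439880371), 13.176200866699219)
wrist body 2303 [[2.6, -24.9, -31.4], [9.4, -23.7, -24.4], [19.9, -11.9, 21.9], [20.5, -1.0, 31.7], [20.6, -0.1, 32.0]]
wrist violet 130 [[1.5, -1.5, 7.1], [13.8, -0.8, 25.8], [19.5, 0.3, 27.8]]
scene cap 37 [ -2.1 -21.1  39.9] [[-1.9, -21.1, 40.0], [8.8, -1.9, 62.1]]
scene body 305 [[-22.5, -27.9, -31.9], [-19.7, -27.2, -28.5], [4.9, -24.8, 2.5], [18.1, -5.6, 29.6], [18.5, -2.1, 31.5]]
side cap 5 [  9.3 -20.4  50.1] [[9.3, -20.4, 50.4], [10.0, -15.4, 56.9]]
side body 248 [[-20.6, -27.4, -17.2], [-19.6, -26.5, -13.9], [-2.1, -24.9, 8.4], [17.6, -14.0, 30.2], [19.3, -3.5, 31.2]]
side violet 14 [[-13.3, -26.0, -6.5], [1.5, -25.0, 6.7], [12.2, -23.3, 25.1]]
side back wall y n 144 slopes [0.025 0.023] at 0 -25.31 sd 0.6 span [33.  3. 44.]
side low z [-18.3 -17.7]
scene back wall y n 122 slopes [0.046 0.033] at 0 -25.71 sd 0.59 span [32.  5. 55.]
scene low z [-34.6 -29. ]
wrist back wall y n 222 slopes [ 0.22  -0.022] at 0 -25.34 sd 0.69 span [21.  6. 55.]
wrist +x face x n 1149 slopes [-0.015 -0.008] at 0 20.17 sd 0.3 span [ 2. 20. 55.]
wrist colony wall y n 264 slopes [-0.102 -0.002] at 0 0.01 sd 0.65 span [20.  4. 55.]
wrist low z [-31.8 -31. ]
```

To row units: -2.1 mm / 500 = -0.0042, 1.1 mm / 500 = 0.0022, 0.012 rad / 4 = 0.003.

jog_arm(ticks=[[[0.0022, 0.001, -0.0042, 0.003, 0, 0.0038, 20], [0.0022, 0.001, -0.0042, 0.003, 0, 0.0038, 20], [0.0022, 0.001, -0.0042, 0.003, 0, 0.0038, 20], [0.0022, 0.001, -0.0042, 0.003, 0, 0.0038, 20], [0.0022, 0.001, -0.0042, 0.003, 0, 0.0038, 20], [0.0022, 0.001, -0.0042, 0.003, 0, 0.0038, 20], [0.0022, 0.001, -0.0042, 0.003, 0, 0.0038, 20]]])

```text
time: 13.33
ee_pos: [530.0, 240.3, 256.3]
tcp_rot: [3.105, -0.151, -0.002]
force: [-0.2, 0.3, 0.1]
opening: 24.6
grip_force: 39.1
```

```bash
cat > k.py <<'E'
from h import *
import g0
go(532.2,240,256.5,-95.3)
for n in("wrist","side","scene"):
    L=[cam(n) for _ in range(10)]
    Ps=np.median([l[1] for l in L],0);Q=(Ps-g0.F)@g0.B;im=L[0][0];r,g,b=[im[...,i].astype(int) for i in range(3)]
    cx=0
    if n=="wrist":
        p=Q[(b>r+50)&(np.hypot(Q[...,0],Q[...,1]+12.5)<40)&(Q[...,2]>40)]
        t=p[p[:,2]>np.percentile(p[:,2],60)-2].astype(np.float32);print("cap",cv2.minEnclosingCircle(t[:,:2].copy()),t[:,2].mean())
        a=t;s=np.linalg.lstsq(np.c_[a[:,:2],np.ones(len(a))],a[:,2],rcond=None)[0];print("cap top slopes dz/dx,dz/dy",s[:2].round(3))
    m=abs(Q[...,2])<27
    for k,l,c in((1,"back",-25),(1,"colony",0),(0,"+x",21.5),(0,"-x",-21.5)):
        o=(Q[...,0]<17)&(Q[...,0]>-17) if k else (Q[...,1]<-3)&(Q[...,1]>-22)
        a=Q[m&o&(abs(Q[...,k]-c)<4)]
        if len(a)>40:g0.fit(a,k,n+" "+l)
E
sed '/^for n/,$d' g.py > g0.py; python3 k.py
```

```text
d [ 2.2  0.1 -0.2] w [ 0.033 -0.    -0.005] | at [530.  240.3 256.3] yaw -95.57 q [ 0.26  0.09  1.79 -0.03  1.27  1.94] F [-0.2  0.3  0.1] op 24.6 g 39.1 t 13.3
cap ((0.19550101459026337, -12.690245628356934), 12.992866516113281) 60.061443
cap top slopes dz/dx,dz/dy [-0.012  0.005]
wrist +x n 932 slopes [ 0.012 -0.001] at 0 21.71 sd 0.08 span [ 1. 19. 54.]
side back n 145 slopes [-0.022 -0.017] at 0 -25.08 sd 0.58 span [34.  3. 46.]
scene back n 132 slopes [-0.011 -0.015] at 0 -25.51 sd 0.51 span [31.  3. 54.]
scene +x n 51 slopes [ 0.02  -0.001] at 0 19.36 sd 0.4 span [ 2. 17. 52.]
```

Nearly exact: cap centre (0.2, -12.7), cap top 60.06, walls square within about 1°. One tiny trim, then a last check.

To row units: -0.5 mm / 500 = -0.001, -0.2 mm / 500 = -0.0004, -0.007 rad / 4 = -0.0018.

jog_arm(ticks=[[[-0.0004, -0.001, 0, -0.0015, 0, -0.0018, 20], [-0.0004, -0.001, 0, -0.0015, 0, -0.0018, 20], [-0.0004, -0.001, 0, -0.0015, 0, -0.0018, 20], [-0.0004, -0.001, 0, -0.0015, 0, -0.0018, 20], [-0.0004, -0.001, 0, -0.0015, 0, -0.0018, 20], [-0.0004, -0.001, 0, -0.0015, 0, -0.0018, 20], [-0.0004, -0.001, 0, -0.0015, 0, -0.0018, 20]]])

```text
time: 15.42
ee_pos: [529.9, 240.8, 256.3]
tcp_rot: [3.099, -0.14, -0.003]
force: [0.5, -0.6, -0.6]
opening: 24.3
grip_force: 39.1
```

```bash
python3 k.py
```

```text
d [ 2.4  0.6 -0.1] w [ 0.039 -0.     0.002] | at [529.9 240.8 256.3] yaw -95.17 q [ 0.27  0.09  1.79 -0.04  1.28  1.94] F [ 0.5 -0.6 -0.6] op 24.3 g 39.1 t 15.4
cap ((-0.058061324059963226, -12.178609848022461), 12.967733383178711) 60.07362
cap top slopes dz/dx,dz/dy [-0.013 -0.001]
wrist +x n 937 slopes [ 0.006 -0.001] at 0 21.44 sd 0.07 span [ 1. 19. 54.]
side back n 157 slopes [ 0.006 -0.008] at 0 -24.87 sd 0.5 span [34.  3. 46.]
scene back n 130 slopes [-0.019 -0.011] at 0 -25.19 sd 0.57 span [31.  3. 53.]
scene +x n 50 slopes [ 0.007 -0.   ] at 0 18.94 sd 0.42 span [ 2. 17. 52.]
```

Within 0.5 mm and 0.5°, the grip is steady and the dial is at its stop. Handing in.

```bash
python3 -c "
from station import bot
print(bot.close_job())"
```

```text
the job is handed in; nothing more can be done
None
```

I turned the dial back to its zero stop, and the arm holds the stained flask upright by its cap, its colony wall square to the lens and, by my measurements, about 0.5 mm from the focus point; the job is handed in, with no verdict shown.

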